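# Lay open the drill case

### The arm

A 6-joint arm with a two-finger parallel gripper is mounted at the origin on the work surface. World frame = base frame: x ahead of the robot, y to its left, z up, the work surface at z = 0. Lengths are in m, angles in rad, forces in N, time in s.
With the tool pointing down it reaches from about 0.375 to 0.9 m from the base axis. Payload 3.1 kg.
Tool frame: the origin (TCP) lies midway between the tips of the shut fingers; the grasp point (between the pads) lies 19 mm behind it; x points along the fingers, y is the direction in which the jaws open and shut, and the axes are right-handed (so a half turn about x gives the same grasp; the last joint's range is limited). The gripper opens to 87 mm and grips with 3 to 60 N. Pads are 19 mm wide; open, the fingers measure 117 mm over their backs; the gripper's body (75 mm by 190 mm) begins 51 mm behind the grasp point.
Start: joints at [-1.325, 0.527, 1.433, -0, 1.181, -0.178], TCP at [0.258, -0.569, 0.223] pointing down, gripper open.
Joint ranges: [-3.08, 3.08], [-0.75, 2.2], [0.22, 2.44], [-1.43, 4.57], [0, 2.65], [-2.85, 2.85]. Speed limits (rad/s): [2.79, 2.79, 3.14, 3.14, 3.14, 3.14].

### API

Orientations are given as a unit quaternion [x, y, z, w].
In Python, from rig import get_obs, imaging, robot gives the robot as it stands.
- The arm moves only by the shell command python3 -m inch 'ROWS' [FORCE]. ROWS is JSON, a list of rows, each a list of 3 entries, a list of its own where there are three numbers: the finger opening in mm, from 0 to 87, then the shift along the tool's x, y, z in mm, then the turn, a rotation vector about the tool's x, y, z in degrees. In form: [[grip, [dx, dy, dz], [wx, wy, wz]], ...]. A call has 1 to 12 rows; each row shifts and turns the pose as measured when the row begins, along the tool's axes as they then stand; what a row does not reach is not made up. A row lasts 1/8 s, in which the tool goes at most 62.5 mm and 10.7 degrees, less where a joint would pass 70% of its speed; a pose out of reach is approached as far as the arm can. A call with a gripper value outside its range is refused whole. The fingers move at their own pace and stop on an object; FORCE is the grip in N (left out, the last holds). Time passes only in rows, so rows that do not move let the fingers close. It gives the time, the measured TCP pose, the force and the opening at its end, in the units of the state.
- get_obs(): the state, without advancing time (a new reading comes with each control period).
- imaging.camera(name): name is "scene" or "top" or "wrist"; returns the picture (480x640x3 uint8, red, green, blue); there is no depth.
- imaging.camera_params(name): a dict with "camera_matrix" (3x3 intrinsics, pixels), "xyz" and "rotation" of the camera in the world. Camera axes: x right, y down, z forward; pixel columns grow to the right and rows downward; lengths in m; the calibration is good to about 2 mm. The wrist camera is an equidistant fisheye: a pixel r from the principal point sees the ray r / f radians off the axis. A picture is of the moment at which its call begins: read the wrist's pose just before it. camera_params takes no time and is no camera call; for the wrist camera it gives the pose at the moment of the call.
- robot.hand_in(): hands the job in, once; it reports no verdict.
Trained networks look in the newest picture that a camera, given by its name, has taken for a name from the list of things; names that differ only in an ending like _2 or _b are one class to them, and where a whole thing is asked for, a point or a joint stands for the part that bears it (a point fixed in the world has none). Each returns a list of dicts, best first, with "confidence" (0 to 1); they miss things now and then, are a little off and sometimes report something else, mostly with a low value. They report only what shows in the picture. A call takes as long as a camera call.
- imaging.cut_out(camera, target): "pixels" (480x640 bool, what is visible of it) and "box" ([centre column, centre row, width, height] in pixels, round what is visible of it).
- imaging.tip_of(camera, target): "pixel" ([column, row] in pixels: a listed point, or the origin of a listed thing).
The state is a dict: "time": time; "q": joint angles; "joint_velocities": joint speeds; "joint_torque": joint torques, N m; "position": TCP position; "tool_rot": TCP orientation; "ft_force": force on the tool from outside, world axes, zero at the start; "moment": the same for the moment, N m; "grip_width": finger opening in m.
Only numpy, scipy, OpenCV 4.12 (cv2) and the standard library are available. Lean on these libraries where they do the work, as an engineer would, in place of code of your own. Each camera call takes 0.05 s, during which the arm holds its last target. There are 200 camera calls.

### The job

Open up the drill case on the welding bench to get at the big drills in the bottom: with a fingertip under its tab, push the lid up and over past upright so that it leans back on its stop and stays there by itself, then do the same with the drill leaf underneath by its own tab. Only push gently with the fingers - do not grip or squeeze the lid, the leaf or the case, do not lift or shove the case along the bench - and leave the tools and parts around it where they are.

Things in the scene. Friction and masses are not known exactly. Their poses are not given: they have to be found in the camera images.
- drill_case: Grey sheet-steel drill case standing loose on the bench, about 3.8 kg, 150 mm deep (x), 260 mm wide (y), 84 mm high. Origin: centre of its underside; x points from the front (finger tabs) to the back (hinges), y to the left seen from the front. Front wall's outer face at x = -75 mm, lid skirt's at -79.5 mm. Big drills lie on its floor below the leaf.
- lid (a joint): Lid of the case, grey sheet steel, 155 x 268 mm, about 0.45 kg, hinged along the top of the back wall. Angle in rad: 0 shut, 1.57 upright, 1.92 fully open, leaning back on its stop. Free hinge: let go short of upright it falls shut; once past upright (beyond about 1.65) it falls back onto the stop by itself and stays.
- lid_tab (a point): Centre of the underside of the lid's finger tab: 70 mm wide, 3 mm thick, sticking 22 mm forward from the lower edge of the lid's skirt, 60 mm left (+y) of the case's middle; its rolled front edge ends 14 mm in front of this point and hangs 1.5 mm lower. Shut, it is 67 mm above the bench, with free space below, and 166 mm in front of the lid's hinge. Moves with the lid.
- lid_hinge (a point): Middle of the lid's hinge line, 80 mm above the bench at the top of the case's back wall; the line runs along its y axis. Axes turn with the lid.
- leaf (a joint): Drill leaf: bare metal plate 123 x 250 x 3 mm, 0.32 kg, with eleven slim drills clipped on top; it lies level inside the case under the lid, hinged near the back. Angle in rad: 0 lying flat, 1.57 upright, 1.75 leaning back on its stop in front of the open lid. Free hinge: let go short of upright it falls flat again; past it (beyond about 1.6) it falls back onto the stop and stays.
- leaf_tab (a point): Centre of the underside of the leaf's finger tab: 70 mm wide, 3 mm thick, level with the leaf, sticking 22 mm out of the front wall through a cut-out, 60 mm right (-y) of the middle; its rolled front edge ends 14 mm in front of this point and hangs 1.5 mm lower. Leaf flat, it is 48 mm above the bench, with free space below, and 141 mm in front of the leaf's hinge. Moves with the leaf.
- leaf_hinge (a point): Middle of the leaf's hinge line inside the case, 50 mm above the bench, 20 mm in front of the lid's hinge line; the line runs along its y axis. Axes turn with the leaf.
- hammer: Bystander: claw hammer, 300 mm long, lying on its side along its x axis, wooden handle to -x, steel head at +x; 28 mm high. Origin on the bench under the handle's middle.
- spray: Bystander: upright aluminium spray can, 65 mm across, 188 mm tall. Origin: centre of its base.
- gas_cup: Bystander: small brown torch gas cup standing on its wide end, 24 mm across, 47 mm tall. Origin: centre of its base.
- magnet: Bystander: flat triangular welding magnet, 100 mm a side, 18 mm thick, lying down. Origin: centre of its underside.
- wire_brush: Bystander: wire brush with wooden handle, 275 x 28 x 28 mm, lying along its x axis, bristles down. Origin: centre of its underside.
- clamp: Bystander: steel C-clamp lying flat, 165 x 110 x 20 mm. Origin on the bench under its middle.

How it is judged:
On the way, in this order (a step that is already met when the one before it is completed fails the run):
1. the lid leans back on its stop (value of joint lid above 1.82 rad), for 0.2 s.
2. the drill leaf leans back on its stop in front of the open lid (value of joint leaf above 1.67 rad and value of joint lid above 1.82 rad), for 0.2 s.
At the end, for the whole second after the job is handed in: The lid (beyond 1.82 rad) and the drill leaf (beyond 1.67 rad) both lean back on their stops, at rest; the case stands flat within 30 mm of where it was, and so do the bystanders (all of step 2 and velocity of joint lid between -0.1 and 0.1 rad/s and velocity of joint leaf between -0.1 and 0.1 rad/s and distance of each of drill_case, hammer, spray, gas_cup, magnet, wire_brush, clamp from where it was at the start of the episode below 0.03 m and angle between drill_case's own z axis and vertical below 0.05 rad and linear speed of drill_case below 0.02 m/s); the robot touches nothing.
It fails at once if the case is lifted or tipped (underside raised over 12 mm or tilted over 0.1 rad) (height (world z) of drill_case above 0.012 m or angle between drill_case's own z axis and vertical above 0.1 rad).
It fails at once if the case is shoved more than 30 mm along the bench (distance of drill_case from where it was at the start of the episode above 0.03 m).
It fails at once if the fingers grip the lid, leaf or case or push on them with more than 30 N (contact force between the fingers and drill_case above 30 N).
It fails at once if a tool or part beside the case is lifted or pushed more than 30 mm (distance of any of hammer, spray, gas_cup, magnet, wire_brush, clamp from where it was at the start of the episode above 0.03 m).
It also fails if it takes over 64 s, if anything falls off the work surface, if the arm or the gripper's body presses on something with over 40 N, if the wrist force passes 120 N, or if a joint passes its speed limit or range.

## Working session

There is one attempt and no reset: what is moved stays moved. The work goes in short steps, Python scripts to look and compute and a shell command to move; the robot and the scene stay as the last step left them, time stands still between calls to the robot, and variables do not carry over. Pictures are saved under pics/ and viewed, about 8 in all and at most 12, crops included, and the job is handed in when it is done.

```bash
mkdir -p pics; ls; python3 - <<'E'
from rig import get_obs, imaging, robot
import cv2,numpy as np
for n in ("scene","top"):
    im=imaging.camera(n); cv2.imwrite(f"pics/{n}0.png",im[:,:,::-1])
    p=imaging.camera_params(n); print(n,p)
    for t in ("drill_case","lid_tab","lid_hinge","leaf_tab","hammer","spray","gas_cup","magnet","wire_brush","clamp"):
        print(t,[(np.round(d["pixel"],1),round(d["confidence"],2)) for d in imaging.tip_of(n,t)[:2]])
o=get_obs();print(o)
E
```

```text
pics
scene {'camera_matrix': array([[475.65384896,   0.        , 318.60028987],
       [  0.        , 475.65384896, 241.0696559 ],
       [  0.        ,   0.        ,   1.        ]]), 'xyz': array([ 1.26582546, -0.34594765,  0.92056212]), 'rotation': array([ 0.79306085,  0.48314903, -0.19646345, -0.31468018])}
drill_case [(array([316.1, 259.8]), 0.94), (array([346.4, 227.2]), 0.73)]
lid_tab [(array([275.2, 238.5]), 0.6)]
lid_hinge [(array([344.4, 228.6]), 0.74), (array([275.1, 238.3]), 0.45)]
leaf_tab [(array([298.1, 278.8]), 0.75)]
hammer [(array([143.8, 339.1]), 0.97), (array([405.6, 188.7]), 0.21)]
spray [(array([444.9, 207.7]), 0.91)]
gas_cup [(array([292.6, 329.5]), 0.56)]
magnet []
wire_brush [(array([199.4, 252.5]), 0.96)]
clamp [(array([409.2, 189.9]), 0.84)]
top {'camera_matrix': array([[621.02979601,   0.        , 311.29819265],
       [  0.        , 621.02979601, 226.49233442],
       [  0.        ,   0.        ,   1.        ]]), 'xyz': array([0.41508783, 0.00457207, 1.77497565]), 'rotation': array([ 0.71391054, -0.69887261,  0.03565114, -0.02525492])}
drill_case [(array([
[... 468 characters left out ...]
amp [(array([172.5, 277.2]), 0.66)]
{'time': 1.1, 'q': array([-1.32450102e+00,  5.27490785e-01,  1.43271653e+00,  4.25436227e-06,
        1.18139924e+00, -1.78498523e-01]), 'joint_velocities': array([0.00014089, 0.00052444, 0.00121433, 0.00121875, 0.00161707,
       0.00047124]), 'joint_torque': array([ 8.86587186e-04, -4.40023720e+01, -1.76986831e+01,  6.34037331e-02,
        5.05176955e-02, -1.09570303e-05]), 'position': array([ 0.25760424, -0.56940886,  0.22254879]), 'tool_rot': array([ 0.69121834,  0.14906503, -0.69121589,  0.1490551 ]), 'ft_force': array([-0.28941929,  0.52982358, -0.65193559]), 'moment': array([ 0.03279144,  0.00676285, -0.04616966]), 'grip_width': 0.08692388645719279}
```

View pics/scene0.png

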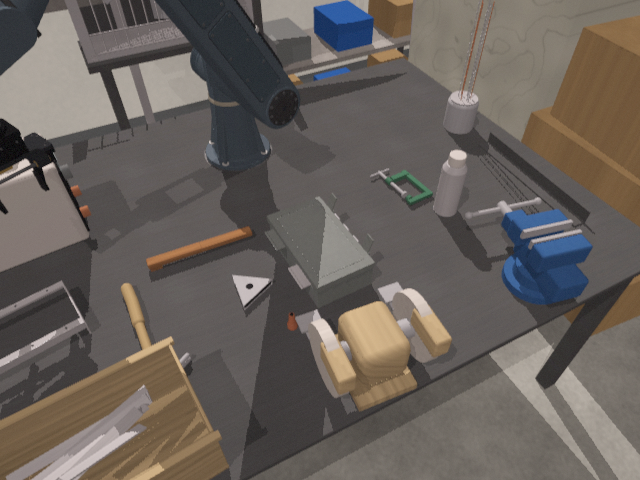

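View pics/top0.png

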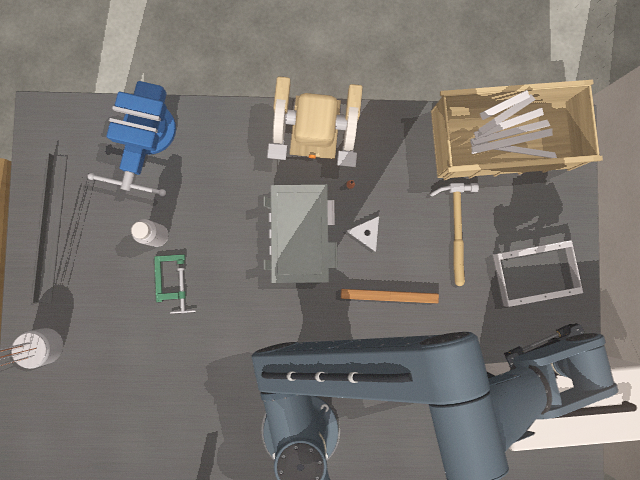

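The front of the case faces −y (right in the top picture). The lid tab is at about (328,257) and the leaf tab at (331,213). I'll fit the case pose from both views.

```bash
cat > h.py <<'E'
from rig import get_obs, imaging, robot
import numpy as np, cv2
from scipy.spatial.transform import Rotation as R
from scipy.optimize import least_squares
P={n:imaging.camera_params(n) for n in("scene","top")}
def proj(n,X):
    p=P[n]; c=R.from_quat(p["rotation"]).inv().apply(np.atleast_2d(X)-p["xyz"]); K=p["camera_matrix"]
    return c[:,:2]/c[:,2:]*K[0,0]+K[:2,2]
def plane(n,uv,z):
    p=P[n];K=p["camera_matrix"]; d=R.from_quat(p["rotation"]).apply(np.r_[(np.array(uv)-K[:2,2])/K[0,0],1])
    return p["xyz"]+d*(z-p["xyz"][2])/d[2]
E
python3 - <<'E'
from h import *
loc={"o":[0,0,0],"lt":[-.0905,.06,.067],"fl":[-.0755,-.06,.048],"lh":[.0755,0,.08]}
# tab point: 22 stick out, edge 14 in front => 8mm in front of skirt
loc["lt"][0]=-.0795-.008; loc["lh"][0]=loc["lt"][0]+.166; 
loc["fl"][0]=loc["lh"][0]-.02-.141
z=.084;c=[[-.0795,-.134,z],[-.0795,.134,z],[.0755,.134,z],[.0755,-.134,z]]
obs=[("scene",loc["lt"],(275.2,238.5)),("scene",loc["fl"],(298.1,278.8)),("scene",loc["lh"],(344.4,228.6)),("scene",loc["o"],(316.1,259.8)),
("top",loc["lt"],(327.5,257.3)),("top",loc["fl"],(329.1,214.2)),("top",loc["lh"],(269.8,231)),("top",loc["o"],(298.5,232.3)),
("top",c[0],(327,185)),("top",c[1],(328.5,283)),("top",c[2],(271.5,282)),("top",c[3],(271,185))]
def W(v,X): return R.from_euler("z",v[2]).apply(X)+[v[0],v[1],0]
f=lambda v:np.concatenate([(proj(n,W(v,X))[0]-uv) for n,X,uv in obs])
s=least_squares(f,[.4,.03,1.57],loss="soft_l1");print(s.x);print(f(s.x).reshape(-1,2).round(1))
for k in loc: print(k,W(s.x,loc[k]).round(4))
for n,uv,zz in(("top",(349.4,182.2),.0),("top",(365.9,234),.01),("top",(342,295),.02),("top",(438,298),.02),("top",(364,157),.06),("scene",(292.6,329.5),0)): print(uv,plane(n,uv,zz).round(3))
E
```

```text
[0.54206377 0.0142193  1.58549222]
[[-0.1  0.2]
 [ 0.4 -3.1]
 [ 0.6 -1. ]
 [ 1.5  0.1]
 [ 3.2 -1.6]
 [-0.3 -1.1]
 [ 0.6  2.2]
 [ 0.7  3.2]
 [ 1.3 -0.1]
 [-0.5 -0.3]
 [-0.7  0.4]
 [ 0.9 -0.6]]
o [0.5421 0.0142 0.    ]
lt [ 0.4834 -0.0742  0.067 ]
fl [ 0.6033 -0.0674  0.048 ]
lh [0.5409 0.0927 0.08  ]
(349.4, 182.2) [ 0.7   -0.127  0.   ]
(365.9, 234) [ 0.55  -0.176  0.01 ]
(342, 295) [ 0.376 -0.11   0.02 ]
(438, 298) [ 0.373 -0.381  0.02 ]
(364, 157) [ 0.762 -0.163  0.06 ]
(292.6, 329.5) [ 0.703 -0.132  0.   ]
```

```bash
cat >> h.py <<'E'
def toolR(a,s=1):  # pointing +y, a deg below level, jaw axis along s*world x
    a=np.radians(a); x=np.array([0,np.cos(a),-np.sin(a)]); y=np.array([s,0,0.]); return R.from_matrix(np.c_[x,y,np.cross(x,y)])
def rows(p1,R1,n,g=0,p0=None,R0=None):
    o=get_obs(); p0=o["position"] if p0 is None else np.array(p0); R0=R.from_quat(o["tool_rot"]) if R0 is None else R0
    d=(np.array(p1)-p0)/n; w=(R0.inv()*R1).as_rotvec(); out=[]
    for i in range(n):
        Ri=R0*R.from_rotvec(w*i/n)
        out.append([g,Ri.inv().apply(d*1000).round(1).tolist(),np.degrees(w/n).round(1).tolist()])
    print(str(out).replace(" ",""))
E
python3 - <<'E'
from h import *
o=get_obs(); print(R.from_quat(o["tool_rot"]).as_matrix().round(2))
for s in(1,-1):print((R.from_quat(o["tool_rot"]).inv()*toolR(45,s)).magnitude()*57.3)
for s in (1,-1): rows([.483,-.25,.25],toolR(45,s),12)
E
```

```text
[[ 0.    0.41 -0.91]
 [ 0.   -0.91 -0.41]
 [-1.   -0.   -0.  ]]
78.1565319603953
119.89113387696999
[[0,[-2.3,-16.5,-28.1],[-5.2,3.3,-2.1]],[0,[-0.0,-13.9,-29.5],[-5.2,3.3,-2.1]],[0,[2.2,-11.2,-30.6],[-5.2,3.3,-2.1]],[0,[4.3,-8.3,-31.3],[-5.2,3.3,-2.1]],[0,[6.4,-5.2,-31.6],[-5.2,3.3,-2.1]],[0,[8.4,-2.1,-31.5],[-5.2,3.3,-2.1]],[0,[10.2,1.1,-31.0],[-5.2,3.3,-2.1]],[0,[11.9,4.3,-30.1],[-5.2,3.3,-2.1]],[0,[13.4,7.4,-28.9],[-5.2,3.3,-2.1]],[0,[14.7,10.5,-27.2],[-5.2,3.3,-2.1]],[0,[15.8,13.4,-25.3],[-5.2,3.3,-2.1]],[0,[16.6,16.2,-23.0],[-5.2,3.3,-2.1]]]
[[0,[-2.3,-16.5,-28.1],[9.0,-2.4,-3.7]],[0,[-2.2,-20.8,-25.1],[9.0,-2.4,-3.7]],[0,[-1.7,-24.6,-21.4],[9.0,-2.4,-3.7]],[0,[-0.8,-27.7,-17.3],[9.0,-2.4,-3.7]],[0,[0.4,-30.1,-12.7],[9.0,-2.4,-3.7]],[0,[2.0,-31.6,-7.9],[9.0,-2.4,-3.7]],[0,[3.9,-32.3,-3.1],[9.0,-2.4,-3.7]],[0,[5.9,-32.1,1.8],[9.0,-2.4,-3.7]],[0,[8.1,-31.0,6.4],[9.0,-2.4,-3.7]],[0,[10.4,-29.0,10.7],[9.0,-2.4,-3.7]],[0,[12.8,-26.3,14.6],[9.0,-2.4,-3.7]],[0,[15.1,-22.8,17.9],[9.0,-2.4,-3.7]]]
```

```bash
python3 -m inch '[[0,[-2,-16,-28],[-5.2,3.3,-2.1]],[0,[0,-14,-29],[-5.2,3.3,-2.1]],[0,[2,-11,-30],[-5.2,3.3,-2.1]],[0,[4,-8,-31],[-5.2,3.3,-2.1]],[0,[6,-5,-31],[-5.2,3.3,-2.1]],[0,[8,-2,-31],[-5.2,3.3,-2.1]],[0,[10,1,-31],[-5.2,3.3,-2.1]],[0,[12,4,-30],[-5.2,3.3,-2.1]]]' 10; python3 - <<'E'
from h import *
o=get_obs(); print(o["q"].round(2),o["position"].round(3)); rows([.483,-.25,.25],toolR(45),8)
E
```

```text
time: 2.1
position: [0.407, -0.3538, 0.244]
tool_rot: [0.7, 0.515, -0.427, 0.249]
ft_force: [0.6, -0.6, 0.1]
grip_width: 0.0152
[-1.11  0.56  1.44  0.32  1.59 -0.8 ] [ 0.407 -0.354  0.244]
[[0,[7.0,4.3,-13.9],[-2.4,1.6,-1.0]],[0,[7.3,5.0,-13.5],[-2.4,1.6,-1.0]],[0,[7.5,5.7,-13.0],[-2.4,1.6,-1.0]],[0,[7.8,6.4,-12.6],[-2.4,1.6,-1.0]],[0,[8.0,7.1,-12.1],[-2.4,1.6,-1.0]],[0,[8.2,7.7,-11.5],[-2.4,1.6,-1.0]],[0,[8.4,8.3,-10.9],[-2.4,1.6,-1.0]],[0,[8.5,8.9,-10.3],[-2.4,1.6,-1.0]]]
```

```bash
python3 -m inch '[[0,[14,9,-27],[-4.8,3.2,-2]],[0,[15,12,-26],[-4.8,3.2,-2]],[0,[16,15,-23],[-4.8,3.2,-2]],[0,[17,17,-21],[-4.8,3.2,-2]]]' 10; python3 - <<'E'
from h import *
o=get_obs(); print(o["q"].round(2),o["position"].round(3)); rows([.485,-.15,.06],toolR(40),6)
E
```

```text
time: 2.6
position: [0.4867, -0.2502, 0.2487]
tool_rot: [0.653, 0.654, -0.267, 0.275]
ft_force: [0.7, -0.9, -0.5]
grip_width: 0.0005
[-0.93  0.66  1.36  0.45  1.77 -1.  ] [ 0.487 -0.25   0.249]
[[0,[34.1,-0.5,10.4],[0.1,0.8,-0.0]],[0,[33.9,-0.4,10.9],[0.1,0.8,-0.0]],[0,[33.7,-0.4,11.4],[0.1,0.8,-0.0]],[0,[33.6,-0.4,11.9],[0.1,0.8,-0.0]],[0,[33.4,-0.3,12.4],[0.1,0.8,-0.0]],[0,[33.2,-0.3,12.9],[0.1,0.8,-0.0]]]
```

```bash
python3 - <<'E'
from h import *
rows([.484,-.15,.04],toolR(35),6)
print(toolR(35).inv().apply([0,71,0]).round(1))
E
```

```text
[[0,[36.4,-0.7,12.7],[0.1,1.7,-0.0]],[0,[36.0,-0.6,13.8],[0.1,1.7,-0.0]],[0,[35.6,-0.6,14.9],[0.1,1.7,-0.0]],[0,[35.2,-0.6,15.9],[0.1,1.7,-0.0]],[0,[34.7,-0.5,16.9],[0.1,1.7,-0.0]],[0,[34.2,-0.5,17.9],[0.1,1.7,-0.0]]]
[ 58.2   0.  -40.7]
```

```bash
python3 -m inch '[[0,[36,0,13],[0,1.7,0]],[0,[36,0,14],[0,1.7,0]],[0,[36,0,15],[0,1.7,0]],[0,[35,0,16],[0,1.7,0]],[0,[35,0,17],[0,1.7,0]],[0,[34,0,18],[0,1.7,0]]]' 10; python3 - <<'E'
from h import *
for n in ("scene",):
    cv2.imwrite(f"pics/{n}1.png",imaging.camera(n)[100:400,150:500,::-1].repeat(2,0).repeat(2,1))
rows([.484,-.079,.04],toolR(35),4)
E
```

```text
time: 3.35
position: [0.4937, -0.1511, 0.0343]
tool_rot: [0.673, 0.675, -0.207, 0.222]
ft_force: [-0.7, -0.5, 0.3]
grip_width: 0.0004
[[0,[12.7,-1.7,-12.0],[0.2,0.0,0.0]],[0,[12.7,-1.7,-12.0],[0.2,0.0,0.0]],[0,[12.7,-1.8,-11.9],[0.2,0.0,0.0]],[0,[12.7,-1.8,-11.9],[0.2,0.0,0.0]]]
```

View pics/scene1.png

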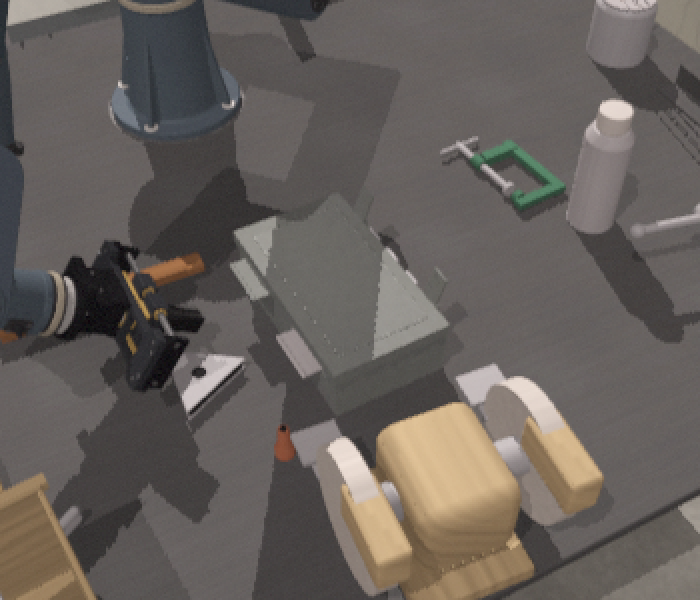

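The fingertip, at crop (200,320), is low in front of the lid tab at (250,280), and it clears the magnet. I'll move it in under the tab.

```bash
python3 -m inch '[[0,[12.5,-2,-12],[0,0,0]],[0,[12.5,-2,-12],[0,0,0]],[0,[12.5,-2,-12],[0,0,0]],[0,[12.5,-1,-12],[0,0,0]]]' 10; python3 - <<'E'
from h import *
hinge=np.array([.541,.0927,.08]); off=9.5e-3*np.array([0,np.sin(np.radians(35)),np.cos(np.radians(35))])
Rt=toolR(35); o=get_obs(); p=o["position"]; print(p.round(4))
for th in np.r_[0,5,np.arange(10,106,5)]:
    t=np.radians(th); py,pz=-.166,-.013
    c=hinge+[0,py*np.cos(t)+pz*np.sin(t),-py*np.sin(t)+pz*np.cos(t)]; q=c-off; q[0]=p[0]
    print(th,q.round(4),Rt.inv().apply((q-p)*1000).round(1)); p=q
E
```

```text
time: 3.9
position: [0.4846, -0.0789, 0.0409]
tool_rot: [0.673, 0.676, -0.208, 0.219]
ft_force: [0.1, -0.6, -0.3]
grip_width: 0.0007
[ 0.4846 -0.0789  0.0409]
0 [ 0.4846 -0.0787  0.0592] [-10.4   0.  -15.1]
5 [ 0.4846 -0.0793  0.0737] [ -8.7   0.  -11.6]
10 [ 0.4846 -0.0785  0.0882] [ -7.7   0.  -12.3]
15 [ 0.4846 -0.0765  0.1026] [ -6.6   0.  -12.9]
20 [ 0.4846 -0.0732  0.1168] [ -5.4   0.  -13.5]
25 [ 0.4846 -0.0687  0.1306] [ -4.2   0.  -13.9]
30 [ 0.4846 -0.063   0.144 ] [ -3.    0.  -14.2]
35 [ 0.4846 -0.0562  0.1568] [ -1.8   0.  -14.4]
40 [ 0.4846 -0.0483  0.169 ] [ -0.5   0.  -14.5]
45 [ 0.4846 -0.0393  0.1804] [  0.8   0.  -14.5]
50 [ 0.4846 -0.0294  0.191 ] [  2.    0.  -14.4]
55 [ 0.4846 -0.0186  0.2007] [  3.3   0.  -14.2]
60 [ 0.4846 -0.007   0.2095] [  4.5   0.  -13.8]
65 [0.4846 0.0053 0.2172] [  5.7   0.  -13.4]
70 [0.4846 0.0183 0.2238] [  6.8   0.  -12.8]
75 [0.4846 0.0317 0.2292] [  7.9   0.  -12.2]
80 [0.4846 0.0456 0.2334] [  8.9   0.  -11.4]
85 [0.4846 0.0598 0.2365] [  9.9   0.  -10.6]
90 [0.4846 0.0743 0.2382] [10.8  0.  -9.7]
95 [0.4846 0.0888 0.2387] [11.6  0.  -8.7]
100 [0.4846 0.1033 0.238 ] [12.3  0.  -7.7]
105 [0.4846 0.1177 0.2359] [12.9  0.  -6.6]
```

```bash
python3 -m inch '[[0,[-1.7,0,-2.5],[0,0,0]],[0,[-1.7,0,-2.5],[0,0,0]],[0,[-1.7,0,-2.5],[0,0,0]],[0,[-1.7,0,-2.5],[0,0,0]],[0,[-1.7,0,-2.5],[0,0,0]],[0,[-1.7,0,-2.5],[0,0,0]],[0,[-1.7,0,-2.5],[0,0,0]],[0,[-1.7,0,-2.5],[0,0,0]]]'; python3 - <<'E'
from h import *
cv2.imwrite("pics/scene2.png",imaging.camera("scene")[150:350,200:450,::-1].repeat(3,0).repeat(3,1))
E
```

```text
time: 4.9
position: [0.4849, -0.0798, 0.0658]
tool_rot: [0.672, 0.675, -0.209, 0.222]
ft_force: [0.1, 0.8, -3.4]
grip_width: 0.0007
```

View pics/scene2.png

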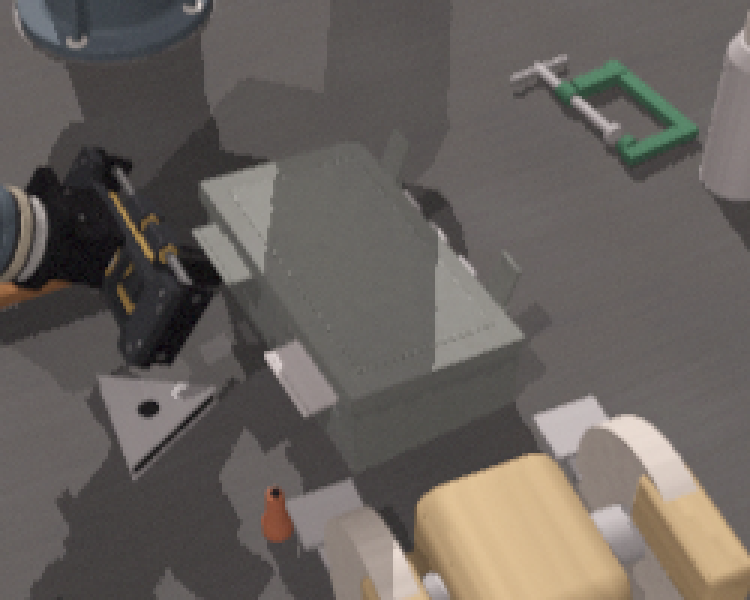

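The finger is under the tab and carrying about 3 N, so I'll follow the arc.

```bash
python3 -m inch '[[0,[-5.5,0,-9],[0,0,0]],[0,[-5.5,0,-9.5],[0,0,0]],[0,[-6.5,0,-13],[0,0,0]],[0,[-5.4,0,-13.5],[0,0,0]],[0,[-4.2,0,-14],[0,0,0]],[0,[-3,0,-14],[0,0,0]]]'; python3 - <<'E'
from h import *
o=get_obs();print(o["position"].round(4),o["q"].round(2))
E
```

```text
time: 5.7
position: [0.4834, -0.0607, 0.1486]
tool_rot: [0.672, 0.675, -0.209, 0.222]
ft_force: [0.0, 0.4, -3.0]
grip_width: 0.0004
[ 0.4834 -0.0607  0.1486] [-0.76  0.76  1.7   0.63  1.47 -1.11]
```

```bash
python3 -m inch '[[0,[-1.2,0,-10.5],[0,0,0]],[0,[-0.5,0,-14.5],[0,0,0]],[0,[0.8,0,-14.5],[0,0,0]],[0,[2,0,-14.4],[0,0,0]],[0,[3.3,0,-14.2],[0,0,0]],[0,[4.5,0,-13.8],[0,0,0]],[0,[5.7,0,-13.4],[0,0,0]]]'; python3 - <<'E'
from h import *
o=get_obs();print(o["position"].round(4),o["q"].round(2))
cv2.imwrite("pics/scene3.png",imaging.camera("scene")[100:350,150:470,::-1].repeat(2,0).repeat(2,1))
E
```

```text
time: 6.58
position: [0.4809, 0.0116, 0.2233]
tool_rot: [0.672, 0.675, -0.209, 0.222]
ft_force: [0.3, -2.0, -1.6]
grip_width: 0.0002
[0.4809 0.0116 0.2233] [-0.67  0.6   1.77  0.7   1.51 -1.01]
```

View pics/scene3.png

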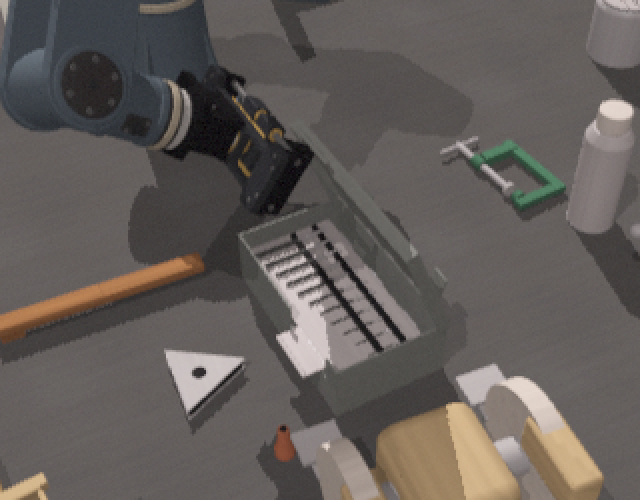

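The lid is at about 67° and the leaf and drills are showing. Continuing past upright.

```bash
python3 -m inch '[[0,[8,0,-7],[0,0,0]],[0,[9,0,-9],[0,0,0]],[0,[9,0,-10.5],[0,0,0]],[0,[9.9,0,-10],[0,0,0]],[0,[10.8,0,-9.5],[0,0,0]],[0,[11.6,0,-8.5],[0,0,0]],[0,[12,0,-7.7],[0,0,0]]]'; python3 - <<'E'
from h import *
o=get_obs();print(o["position"].round(4),o["q"].round(2))
E
```

```text
time: 7.5
position: [0.4788, 0.1138, 0.2361]
tool_rot: [0.672, 0.676, -0.207, 0.22]
ft_force: [-1.0, 0.4, 0.3]
grip_width: 0.0003
[0.4788 0.1138 0.2361] [-0.5   0.54  1.86  0.81  1.41 -0.95]
```

```bash
python3 -m inch '[[0,[-16,0,11],[0,0,0]],[0,[-33,0,23],[0,0,0]],[0,[-45,0,25],[0,0,0]],[0,[-45,0,25],[0,0,0]],[0,[-45,0,25],[0,0,0]]]'; python3 - <<'E'
from h import *
o=get_obs();print(o["position"].round(4),o["q"].round(2))
im=imaging.camera("scene");cv2.imwrite("pics/scene4.png",im[50:350,150:500,::-1].repeat(2,0).repeat(2,1))
for t in ("drill_case","leaf_tab"): print(t,[(np.round(d["pixel"],1),round(d["confidence"],2)) for d in imaging.tip_of("scene",t)[:2]])
rows([.598,-.16,.10],toolR(40),6)
E
```

```text
time: 8.12
position: [0.4799, -0.103, 0.2527]
tool_rot: [0.67, 0.678, -0.207, 0.22]
ft_force: [-0.1, -0.6, -0.1]
grip_width: 0.0002
[ 0.4799 -0.103   0.2527] [-0.82  0.62  1.59  0.59  1.71 -1.01]
drill_case [(array([318.6, 258.8]), 0.97)]
leaf_tab [(array([299.3, 276.1]), 0.56)]
[[0,[7.0,19.0,26.5],[0.2,-0.8,0.0]],[0,[7.4,19.1,26.3],[0.2,-0.8,0.0]],[0,[7.8,19.2,26.1],[0.2,-0.8,0.0]],[0,[8.1,19.3,26.0],[0.2,-0.8,0.0]],[0,[8.5,19.4,25.8],[0.2,-0.8,0.0]],[0,[8.8,19.5,25.6],[0.2,-0.8,0.0]]]
```

View pics/scene4.png

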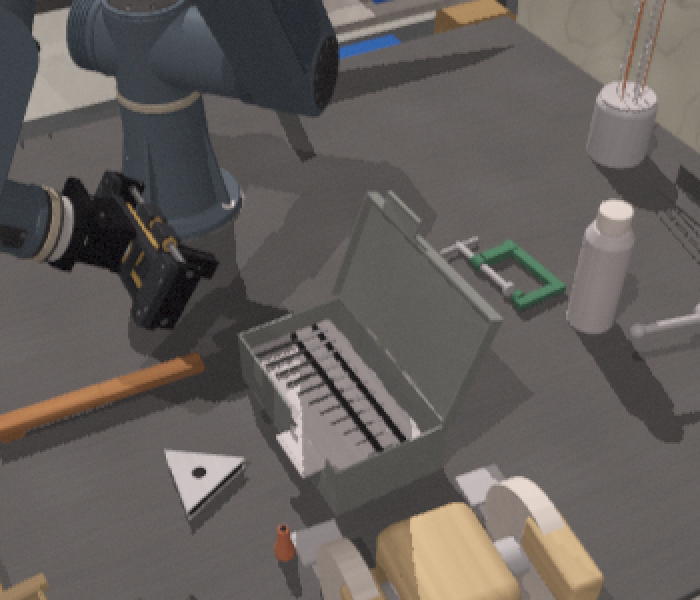

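The lid leans back on its stop, and the leaf tab is where the model predicts. Next I move to a point in front of the leaf tab.

```bash
python3 - <<'E'
from h import *
p=[.583,-.16,.08];Rt=toolR(40)
rows(p,Rt,6); rows([.583,-.107,.027],Rt,2,p0=p,R0=Rt);rows([.583,-.0775,.025],Rt,2,p0=[.583,-.107,.027],R0=Rt)
E
```

```text
[[0,[9.0,16.5,29.1],[0.2,-0.8,0.0]],[0,[9.4,16.6,29.0],[0.2,-0.8,0.0]],[0,[9.8,16.7,28.8],[0.2,-0.8,0.0]],[0,[10.2,16.8,28.6],[0.2,-0.8,0.0]],[0,[10.6,16.9,28.4],[0.2,-0.8,0.0]],[0,[10.9,17.0,28.2],[0.2,-0.8,0.0]]]
[[0,[37.3,0.0,3.3],[0.0,0.0,0.0]],[0,[37.3,0.0,3.3],[0.0,0.0,0.0]]]
[[0,[11.9,0.0,-8.7],[0.0,0.0,0.0]],[0,[11.9,0.0,-8.7],[0.0,0.0,0.0]]]
```

```bash
python3 -m inch '[[0,[9,16.5,29],[0.2,-0.8,0]],[0,[9.4,16.5,29],[0.2,-0.8,0]],[0,[9.8,16.5,29],[0.2,-0.8,0]],[0,[10,17,28.5],[0.2,-0.8,0]],[0,[10.5,17,28],[0.2,-0.8,0]],[0,[11,17,28],[0.2,-0.8,0]],[0,[0,0,0],[0,0,0]]]'; python3 - <<'E'
from h import *
o=get_obs();p=o["position"];print(p.round(4),o["q"].round(2))
Rt=toolR(40);rows([.583,-.107,.027],Rt,3)
E
```

```text
time: 9.15
position: [0.5829, -0.1554, 0.0745]
tool_rot: [0.663, 0.666, -0.243, 0.239]
ft_force: [-0.4, 0.1, -0.0]
grip_width: 0.0005
[ 0.5829 -0.1554  0.0745] [-0.75  0.95  1.35  0.59  1.54 -0.99]
[[0,[22.5,0.2,1.8],[-0.1,-0.1,0.1]],[0,[22.5,0.1,1.8],[-0.1,-0.1,0.1]],[0,[22.5,0.1,1.8],[-0.1,-0.1,0.1]]]
```

```bash
python3 -m inch '[[0,[22.5,0,1.8],[0,0,0]],[0,[22.5,0,1.8],[0,0,0]],[0,[22,0,1.8],[0,0,0]],[0,[0,0,0],[0,0,0]]]'; python3 - <<'E'
from h import *
o=get_obs();p=o["position"];print(p.round(4))
Rt=toolR(40);rows([.583,-.0775,.025],Rt,3)
im=imaging.camera("scene");cv2.imwrite("pics/scene5.png",im[170:370,200:450,::-1].repeat(3,0).repeat(3,1))
E
```

```text
time: 9.65
position: [0.58, -0.1032, 0.0309]
tool_rot: [0.663, 0.668, -0.242, 0.237]
ft_force: [-0.3, -1.2, -0.2]
grip_width: 0.0006
[ 0.58   -0.1032  0.0309]
[[0,[7.9,1.0,-4.0],[-0.1,-0.1,0.2]],[0,[7.8,1.0,-4.0],[-0.1,-0.1,0.2]],[0,[7.8,1.0,-4.0],[-0.1,-0.1,0.2]]]
```

View pics/scene5.png

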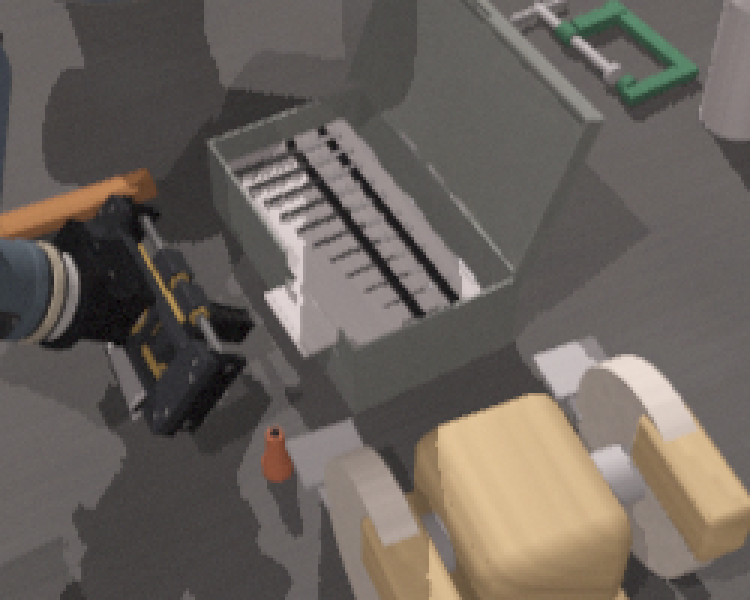

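The tip is in front of the leaf tab, clear of the gas cup and magnet. I'll drop it slightly and slide under.

```bash
python3 -m inch '[[0,[3.6,1,4.3],[0,0,0]],[0,[6.6,1,-5.5],[0,0,0]],[0,[6.6,1,-5.5],[0,0,0]],[0,[6.5,0,-5.4],[0,0,0]]]'; python3 - <<'E'
from h import *
hinge=np.array([.541,.0727,.05]); a=np.radians(40);off=9.5e-3*np.array([0,np.sin(a),np.cos(a)])
Rt=toolR(40); o=get_obs(); p=o["position"]; print(p.round(4))
for th in np.r_[0,4,np.arange(10,101,6)]:
    t=np.radians(th); py,pz=-.144,-.002
    c=hinge+[0,py*np.cos(t)+pz*np.sin(t),-py*np.sin(t)+pz*np.cos(t)]; q=c-off; q[0]=p[0]
    print(th,q.round(4),Rt.inv().apply((q-p)*1000).round(1)); p=q
E
```

```text
time: 10.2
position: [0.5854, -0.0801, 0.028]
tool_rot: [0.664, 0.665, -0.241, 0.241]
ft_force: [-0.9, 0.0, -0.2]
grip_width: 0.0004
[ 0.5854 -0.0801  0.028 ]
0 [ 0.5854 -0.0774  0.0407] [ -6.1   0.  -11.5]
4 [ 0.5854 -0.0772  0.0508] [-6.3  0.  -7.8]
10 [ 0.5854 -0.0756  0.0658] [ -8.4   0.  -12.5]
16 [ 0.5854 -0.0724  0.0805] [ -7.    0.  -13.3]
22 [ 0.5854 -0.0677  0.0948] [ -5.6   0.  -14. ]
28 [ 0.5854 -0.0615  0.1086] [ -4.1   0.  -14.5]
34 [ 0.5854 -0.0539  0.1216] [ -2.6   0.  -14.9]
40 [ 0.5854 -0.045   0.1338] [ -1.   0. -15.]
46 [ 0.5854 -0.0349  0.1449] [  0.6   0.  -15.1]
52 [ 0.5854 -0.0236  0.155 ] [  2.2   0.  -14.9]
58 [ 0.5854 -0.0114  0.1638] [  3.7   0.  -14.6]
64 [0.5854 0.0017 0.1713] [  5.2   0.  -14.1]
70 [0.5854 0.0155 0.1774] [  6.7   0.  -13.5]
76 [0.5854 0.0298 0.182 ] [  8.    0.  -12.8]
82 [0.5854 0.0446 0.185 ] [  9.3   0.  -11.8]
88 [0.5854 0.0596 0.1866] [ 10.5   0.  -10.8]
94 [0.5854 0.0746 0.1865] [11.6  0.  -9.6]
100 [0.5854 0.0896 0.1849] [12.5  0.  -8.4]
```

```bash
python3 -m inch '[[0,[1.5,0,-4],[0,0,0]],[0,[-1.9,0,-2.3],[0,0,0]],[0,[-1.9,0,-2.3],[0,0,0]],[0,[-1.9,0,-2.3],[0,0,0]],[0,[-1.9,0,-2.3],[0,0,0]],[0,[-1.9,0,-2.3],[0,0,0]],[0,[-1.9,0,-2.3],[0,0,0]]]'; python3 -c "
from h import *
print(get_obs()['position'].round(4))
print(imaging.camera('scene').shape,[(np.round(d['pixel'],1),round(d['confidence'],2)) for d in imaging.tip_of('scene','leaf_tab')[:2]])"
```

```text
time: 11.08
position: [0.5851, -0.0759, 0.0485]
tool_rot: [0.664, 0.665, -0.242, 0.241]
ft_force: [0.2, -0.1, -0.9]
grip_width: 0.0003
[ 0.5851 -0.0759  0.0485]
(480, 640, 3) [(array([299.2, 273.2]), 0.65)]
```

```bash
python3 -m inch '[[0,[-6,0,-8],[0,0,0]],[0,[-6,0,-9],[0,0,0]],[0,[-6,0,-11.5],[0,0,0]],[0,[-5.6,0,-13],[0,0,0]],[0,[-4.1,0,-14],[0,0,0]]]'; python3 - <<'E'
from h import *
print(get_obs()["position"].round(4))
im=imaging.camera("scene");cv2.imwrite("pics/scene6.png",im[120:370,180:450,::-1].repeat(2,0).repeat(2,1))
E
```

```text
time: 11.8
position: [0.585, -0.0607, 0.1129]
tool_rot: [0.664, 0.666, -0.242, 0.241]
ft_force: [0.7, 0.1, -2.3]
grip_width: 0.0003
[ 0.585  -0.0607  0.1129]
```

View pics/scene6.png

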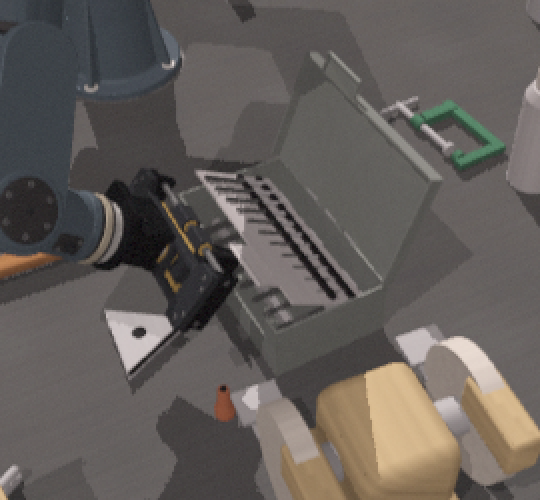

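The leaf is riding on the fingertip at about 30°, so I'll keep following the arc.

```bash
python3 -m inch '[[0,[-1.5,0,-10.5],[0,0,0]],[0,[-0.5,0,-14.5],[0,0,0]],[0,[1,0,-14.5],[0,0,0]],[0,[2.4,0,-14.3],[0,0,0]],[0,[3.9,0,-14],[0,0,0]],[0,[5.3,0,-13.5],[0,0,0]]]'; python3 -c "
from h import *
print(get_obs()['position'].round(4))"
```

```text
time: 12.6
position: [0.5845, 0.0047, 0.1747]
tool_rot: [0.663, 0.666, -0.241, 0.241]
ft_force: [-0.3, -0.1, -0.6]
grip_width: 0.0004
[0.5845 0.0047 0.1747]
```

```bash
python3 -m inch '[[0,[6.5,0,-8.8],[0,0,0]],[0,[8.2,0,-12.2],[0,0,0]],[0,[9.4,0,-11.4],[0,0,0]],[0,[10.6,0,-10.6],[0,0,0]],[0,[11.6,0,-9.4],[0,0,0]],[0,[7,0,-5],[0,0,0]]]'; python3 -c "
from h import *
print(get_obs()['position'].round(4))
im=imaging.camera('scene');cv2.imwrite('pics/scene7.png',im[100:350,180:450,::-1].repeat(2,0).repeat(2,1))"
```

```text
time: 13.35
position: [0.5841, 0.0894, 0.186]
tool_rot: [0.663, 0.667, -0.24, 0.24]
ft_force: [-1.1, 0.1, 0.1]
grip_width: 0.0005
[0.5841 0.0894 0.186 ]
```

View pics/scene7.png

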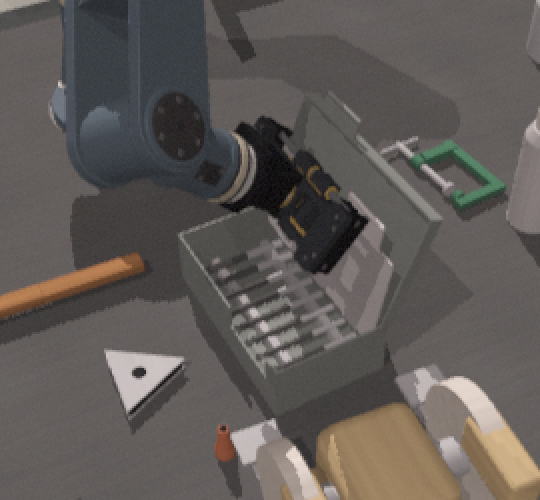

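The leaf is past upright, so I'll back straight off.

```bash
python3 -m inch '[[0,[-15,0,12.5],[0,0,0]],[0,[-31,0,22],[0,0,0]],[0,[-45,0,25],[0,0,0]],[0,[-45,0,25],[0,0,0]],[0,[-50,0,10],[0,0,0]],[0,[-50,0,0],[0,0,0]],[0,[0,0,0],[0,0,0]],[0,[0,0,0],[0,0,0]]]'; python3 - <<'E'
from h import *
print(get_obs()["position"].round(4))
im=imaging.camera("scene");cv2.imwrite("pics/scene8.png",im[90:370,150:470,::-1].repeat(2,0).repeat(2,1))
for t in ("drill_case","hammer","spray","gas_cup","magnet","wire_brush","clamp"):
    print(t,[(np.round(d["pixel"],1),round(d["confidence"],2)) for d in imaging.tip_of("scene",t)[:2]])
hl=np.array([.541,.0927,.08])
E
```

```text
time: 14.4
position: [0.5836, -0.1716, 0.2632]
tool_rot: [0.666, 0.663, -0.244, 0.24]
ft_force: [-0.1, -0.3, -1.0]
grip_width: 0.0005
[ 0.5836 -0.1716  0.2632]
drill_case [(array([316.6, 258. ]), 0.55)]
hammer [(array([142.1, 340.4]), 0.7)]
spray [(array([443. , 207.1]), 0.96)]
gas_cup [(array([290.3, 328. ]), 0.63), (array([249.4, 288.6]), 0.44)]
magnet [(array([247.6, 285.4]), 0.71), (array([200.3, 254.5]), 0.61)]
wire_brush [(array([201.8, 252.2]), 0.97)]
clamp [(array([289.7, 326.4]), 0.61), (array([319.7, 257.2]), 0.57)]
```

View pics/scene8.png

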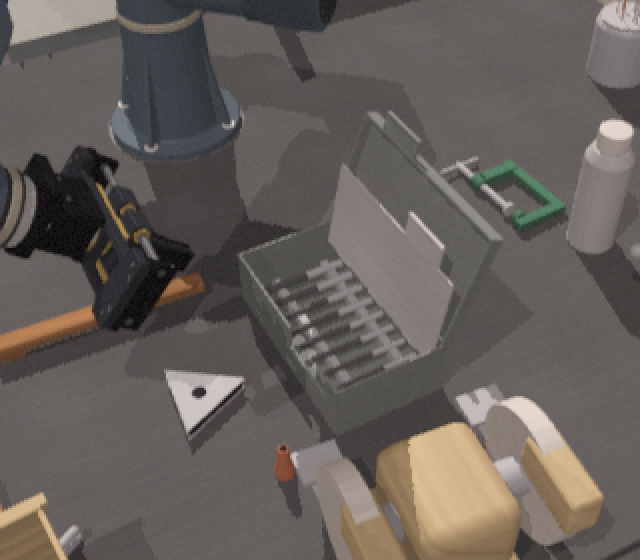

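```bash
python3 - <<'E'
from h import *
def pt(h,x,py,pz,t): return [x,h[0]+py*np.cos(t)+pz*np.sin(t),h[1]-py*np.sin(t)+pz*np.cos(t)]
for t in(1.57,1.65,1.75): print("leaf tab edge ends",t,[((proj("scene",pt((.0727,.05),x,-.155,0,t))[0]-[150,90])*2).round() for x in(.568,.638)])
for t in(1.75,1.92): print("lid skirt corner",t,((proj("scene",pt((.0927,.08),.676,-.1585,0,t))[0]-[150,90])*2).round())
robot.hand_in()
E
```

```text
leaf tab edge ends 1.57 [array([390., 218.]), array([421., 255.])]
leaf tab edge ends 1.65 [array([399., 215.]), array([431., 252.])]
leaf tab edge ends 1.75 [array([411., 212.]), array([443., 249.])]
lid skirt corner 1.75 [481. 242.]
lid skirt corner 1.92 [501. 239.]
the job is handed in; nothing more can be done
```

The drill case is open: the lid and the drill leaf both lean back on their stops, and I have handed the job in. I pushed each over by its own tab with the shut fingertips, and the wrist force I read between moves stayed under about 4 N. The job took about 14.5 s of the 64 s allowed.

**Angles:** In the last picture the lid corner is at (497,238), which matches the predicted spot for 1.92 rad. The leaf tab edge runs from about (410,213) to (443,247), matching 1.75 rad. The arm had backed well clear.

**Case and tools:** The case, hammer, spray can, gas cup and wire brush were detected within about 3 pixels of where they started.

**Less certain:**
- **Clamp:** In the final check the detector did not find it, giving wrong positions instead. The picture shows it in its original place.
- **Magnet:** It was not detected in the first scene picture, so I have no starting position to compare. It looks unmoved in all the pictures.

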